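# Lift the pen, free the sagging bolt and hold the plotter gate ajar

### The job

On the white nail-art plotter, first flip the orange-tipped pen-lift lever fully back so that the pen is up. Then unbolt the front gate: its bolt has sagged behind the yellow bent-up lip of the keeper, so lift the bolt by its red knob while you draw it back all the way. Swing the gate towards you until its free edge stands about 6 cm from its closed place and finish still holding it there by hand (it is sprung shut), leaving the bottles, jar, brush, buffer and sample block where they are.

Things in the scene. Friction and masses are not known exactly. Their poses are not given: they have to be found in the camera images.
- station: the white nail-art plotter, fixed to the table: base 300 (x) by 360 (y) by 20 mm, clear sides to 116 mm, head at the back left (top 175 mm up), gate in front. Origin on the table; x points from the gate to the plotter's back (away from the robot), y left, z up. In this frame, mm: closed gate in the plane x -90, hinge at y 115, keeper post (40 by 36, top 112 up) at x -90, y -124
- pen_lever (a joint): pen-lift lever on the head, rad. 0: leaning forward (to the gate) 0.85 rad from upright; grows as it is pushed back (station +x); 1.2: fully back on its stop, 0.35 rad behind upright, pen 18 mm up. Starts at 0 to 0.3. Stays where it is left; takes about 2 N at 25 mm from the axis. Closed fingers can push it from the gate side
- lever_pivot (a point): on the pen lever's axis (along station y), 182 mm above the table. The lever is an 8 mm rod, 55 mm from axis to centre of its ball. The head's top is 7 mm below the axis, its front end 20 mm before it; two 5 mm cheeks 13 mm either side of the rod rise 5 mm above the axis
- lever_tip (a point): centre of the orange 18 mm ball at the end of the pen lever
- gate (a joint): opening of the gate about its upright hinge, rad: 0 closed, grows as the free edge swings to station -x (to the robot), up to 1.2; clockwise from above. A spring shuts it: about 2.5 N at the knob. 0.3 rad puts the free edge 60 mm from its closed place. It cannot swing while the bolt's nose is in the keeper
- gate_foot (a point): on the gate's hinge axis at table height. The gate: clear panel in an aluminium frame, 14 mm thick, 23 to 108 mm above the table, 207 mm wide from the hinge. In this point's frame it extends along -y, z up, and turns with the gate. A steel barrel (radius 10, axis 146 mm up) stands on the half by the hinge; near the free edge a fork (prongs 26 mm apart, top 142 mm up) guides the bolt
- gate_hinge (a point): point on the gate's hinge axis, 108 mm above the table (height of the gate's top rail)
- gate_edge (a point): free edge of the gate at the height of its top rail
- bolt (a joint): how far the bolt is drawn back, m: 0 shot, 0.050 back at its stop; it moves along the gate towards the hinge (station +y, gate closed). Starts at 0 to 0.006. Friction about 1 N; stays where it is left. Not lifted, it is stopped by the lip at about 0.010; its nose is clear of the keeper from 0.032 on
- bolt_lift (a joint): lift of the bolt's sagging end, rad, about a point in the barrel 105 mm from the knob, 175 mm from the nose: 0 sagged (as found; it falls back by its weight, about 2 N at the knob), up to 0.22. The nose clears the lip from 0.085 on (knob raised 9 mm); raise the knob 12 to 18 mm, 23 is the stop. Once past the lip it may sag again
- knob_grip (a point): point to grip on the red bolt knob: an upright round knob, diameter 16 mm, standing from the bolt; this point is on its axis, about 178 mm above the table as found, 17 mm below the knob's top and 38 mm above the bolt's rod (10 mm thick). The knob moves with the bolt and gate
- bolt_nose (a point): underside of the bolt's turned-down nose (12 by 12 mm, 26 mm tall), which lies in the keeper between its two cheeks; as found about 3 mm above the keeper post
- keeper_lip (a point): middle of the top edge of the yellow keeper lip: 24 mm wide along station x, 5 mm thick, 17 mm tall, top 129 mm above the table, between nose and gate. The keeper's dark steel cheeks beyond it, front and back, rise to 146 mm
- sample_block: bystander: white sample block with a pink nail tip, 50 by 40 by 21 mm, on the base plate in the bay; origin under its centre
- polish_red: bystander: red polish bottle, diameter 32, height 72 mm; origin under its centre
- polish_green: bystander: green polish bottle, same size; origin under its centre
- polish_blue: bystander: blue polish bottle, same size, in front left of the plotter; origin under its centre
- cream_jar: bystander: amber jar, diameter 60, height 55 mm; origin under its centre
- powder_brush: bystander: powder brush standing on its handle, diameter up to 64, height 140 mm; origin under its centre
- buffer: bystander: pale blue nail buffer lying flat, 95 by 26 by 26 mm; origin under its centre

How it is judged:
By the outcome, as a careful person would: the job done as asked, in the order asked, and still so for the second after the job is handed in, while the arm keeps its last pose, push and grip.
It also fails if it takes over 51 s, if anything falls off the work surface, if the arm or the gripper's body presses on something with over 40 N, if the wrist force passes 120 N, or if a joint passes its speed limit or range.

### The arm

A 6-joint arm with a two-finger parallel gripper is mounted at the origin on the work surface. World frame = base frame: x ahead of the robot, y to its left, z up, the work surface at z = 0. Lengths are in m, angles in rad, forces in N, time in s.
With the tool pointing down it reaches from about 0.35 to 0.85 m from the base axis. Payload 8.1 kg.
Tool frame: the origin (TCP) lies midway between the tips of the shut fingers; the grasp point (between the pads) lies 19 mm behind it (robot.grip_point_offset is the distance from the TCP to the grasp point, in m); z points along the fingers, y is the line along which they close (so a half turn about z gives the same grasp; the last joint's range is limited). The gripper opens to 93 mm and grips with 3 to 60 N. Pads are 15 mm wide; open, the fingers measure 128 mm over their backs; the gripper's body (75 mm by 188 mm) begins 65 mm behind the grasp point.
Start: joints at [1.077, 0.13, 1.488, -0, 1.523, -0.085], TCP at [0.238, 0.551, 0.219] pointing down, gripper open.
Joint ranges: [-2.96, 2.96], [-0.89, 2.26], [0.02, 2.5], [-1.34, 4.48], [0, 2.73], [-2.66, 2.66]. Speed limits (rad/s): [2.39, 2.39, 2.79, 3.14, 3.14, 3.14].

### API

Orientations are given as a rotation vector (axis times angle).
In Python, from plant import robot, read_camera, job gives the robot as it stands.
- The arm moves only by the shell command python3 -m inch 'ROWS' [FORCE]. ROWS is JSON, one flat list of numbers, 5 for each row, row after row: the shift along the world's x, y, z in mm, then the turn about the world's z in degrees, then the opening in per cent of the stroke, from 0 (shut) to 100 (fully open). In form: [dx, dy, dz, yaw, hand, dx, dy, dz, yaw, hand, ...]. A call has 1 to 10 rows; each row is the pose to reach, as a shift and turn from the pose commanded when the call began; what a row does not reach only later rows make up. A row lasts 1/12 s, in which the tool goes at most 41.7 mm and 7.16 degrees, less where a joint would pass 70% of its speed; a pose out of reach is approached as far as the arm can. A call with a gripper value outside its range is refused whole. The fingers move at their own pace and stop on an object; FORCE is the grip in N (left out, the last holds). Time passes only in rows, so rows that repeat a pose let the fingers close. It gives the time, the measured TCP pose, the force, the opening and the grip force at its end, in the units of the state.
- robot.read_state(): the state, without advancing time (a new reading comes with each control period).
- read_camera(name): name is "scene" or "top" or "wrist"; returns a dict with "image" (420x560x3 uint8, blue, green, red), "K" (3x3 intrinsics, pixels), "extrinsics" (4x4, takes a point from world to camera coordinates); the wrist camera has in their place "mount" (4x4, takes a point from camera to tool coordinates, whose origin is the TCP and whose axes are the flange's). Camera axes: x right, y down, z forward; pixel columns grow to the right and rows downward; lengths in m; the calibration is good to about 2 mm. A picture is of the moment at which its call begins: read the wrist's pose just before it. There is no depth.
- job.close_job(): hands the job in; it is judged then, once.
The state is a dict: "t": time; "q": joint angles; "dq": joint speeds; "joint_torque": joint torques, N m; "tool_pos": TCP position; "orientation": TCP orientation; "force": force on the tool from outside, world axes, zero at the start; "wrist_torque": the same for the moment, N m; "opening": finger opening in m; "gripper_force": force on a finger pad.
Only numpy, scipy, OpenCV 4.12 (cv2) and the standard library are available. Lean on these libraries where they do the work, as an engineer would, in place of code of your own. Each camera call takes 0.05 s, during which the arm holds its last target. There are 200 camera calls.

## Working session

There is one attempt and no reset: what is moved stays moved. The work goes in short steps, Python scripts to look and compute and a shell command to move; the robot and the scene stay as the last step left them, time stands still between calls to the robot, and variables do not carry over. Pictures are saved under pics/ and viewed, at most 10 in all, crops included, and the job is handed in when it is done.

```bash
mkdir -p pics; cat > h.py <<'E'
import numpy as np, cv2
from plant import robot, read_camera, job
def snap(n,f):
    c=read_camera(n); cv2.imwrite('pics/'+f,c['image']); np.savez('pics/'+f+'.npz',K=c['K'],E=c['extrinsics'] if 'extrinsics' in c else c['mount']); return c
E
python3 - <<'E'
from h import *
a=snap('scene','s0.png');b=snap('top','t0.png')
for c in(a,b): print(c['K'].round(1).tolist(),c['extrinsics'].round(3).tolist())
s=robot.read_state();print(s['t'],s['tool_pos'],s['orientation'],robot.grip_point_offset)
E
```

```text
[[529.2, 0.0, 271.8], [0.0, 529.2, 201.6], [0.0, 0.0, 1.0]] [[-0.14, 0.99, 0.018, 0.061], [0.753, 0.118, -0.647, -0.278], [-0.643, -0.077, -0.762, 1.638], [0.0, 0.0, 0.0, 1.0]]
[[380.6, 0.0, 284.7], [0.0, 380.6, 215.2], [0.0, 0.0, 1.0]] [[-0.011, -1.0, 0.007, 0.032], [-0.999, 0.011, -0.046, 0.539], [0.046, -0.008, -0.999, 0.992], [0.0, 0.0, 0.0, 1.0]]
0.1 [0.23823378 0.55012491 0.21770199] [-6.37537319e-01 -3.07574490e+00  2.47285290e-03] 0.0188
```

View pics/s0.png

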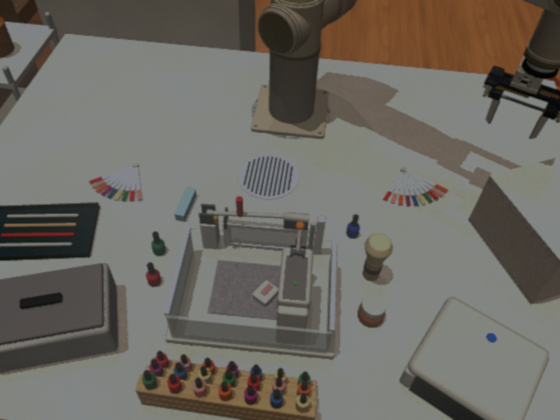

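View pics/t0.png

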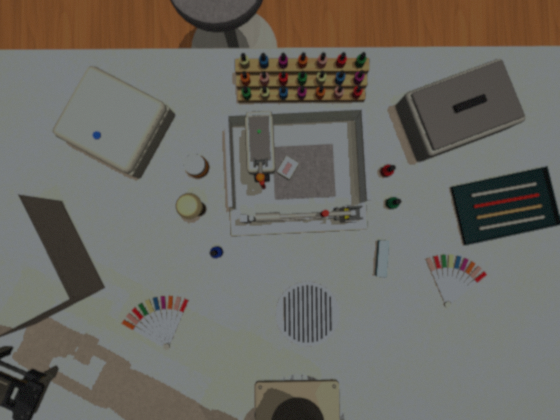

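The top view shows the plotter at about (230-368, 110-235), with the ball at (261,178) and the knob at (325,213). In the scene view the ball is at (300,226) and the knob at (240,203). I'll enlarge both.

```bash
python3 - <<'E'
import cv2,numpy as np
t=cv2.imread('pics/t0.png')[100:245,215:380]; s=cv2.imread('pics/s0.png')[185:355,165:350]
f=lambda i,k:cv2.convertScaleAbs(cv2.resize(i,None,fx=k,fy=k,interpolation=cv2.INTER_CUBIC),alpha=1.6)
a=f(t,4);b=f(s,4)
cv2.imwrite('pics/tc.png',a);cv2.imwrite('pics/sc.png',b)
E
```

```text
(no output)
```

View pics/tc.png

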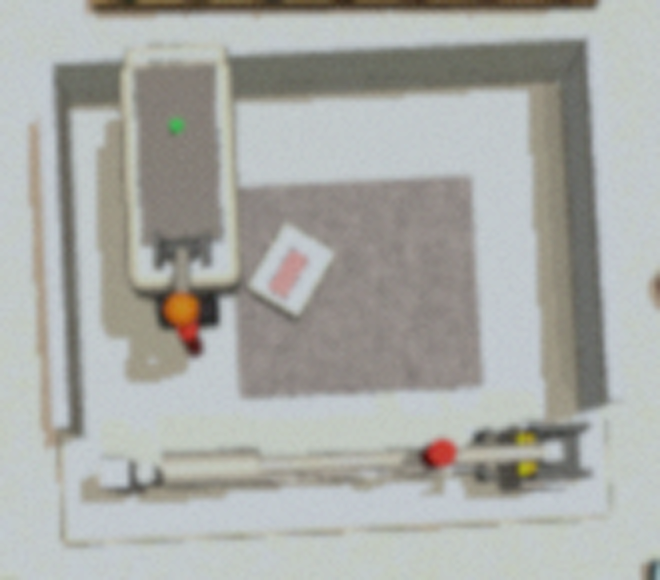

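View pics/sc.png

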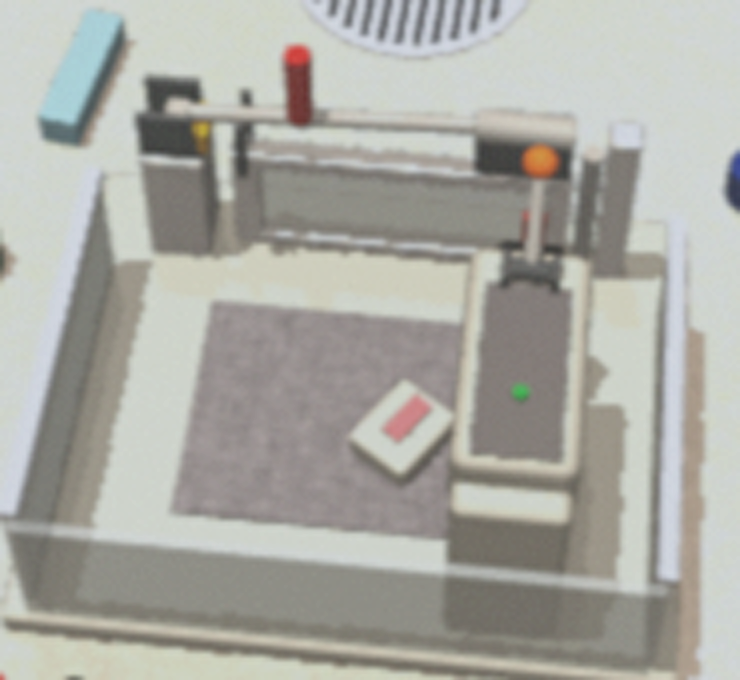

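```bash
cat >> h.py <<'E'
def ray(K,E,uv):
    d=np.linalg.inv(K)@np.array([uv[0],uv[1],1]); R=E[:3,:3]; return -R.T@E[:3,3], (R.T@d)/np.linalg.norm(d)
def tri(rs):
    A=0;b=0
    for o,d in rs: P=np.eye(3)-np.outer(d,d);A=A+P;b=b+P@o
    x=np.linalg.solve(A,b); return x,[np.linalg.norm((np.eye(3)-np.outer(d,d))@(x-o)) for o,d in rs]
def atz(r,z): o,d=r; return o+d*(z-o[2])/d[2]
E
python3 - <<'E'
from h import *
T=np.load('pics/t0.png.npz');S=np.load('pics/s0.png.npz')
t=lambda x,y:ray(T['K'],T['E'],(215+x/4-.4,100+y/4-.4)); s=lambda x,y:ray(S['K'],S['E'],(165+x/4-.4,185+y/4-.4))
for n,a,b in [('ball',(182,308),(541,161)),('pivot',(183,253),(533,268)),('knobtop',(441,453),(297,53)),('lip',(526,453),(202,122)),('green',(177,125),(520,392))]:
    x,r=tri([t(*a),s(*b)]); print(n,x.round(4),np.round(r,4))
f1=atz(t(65,545),.02);f2=atz(t(607,518),.02);print(f1,f2,np.linalg.norm(f1-f2),np.degrees(np.arctan2(*(f1-f2)[[0,1]]))) 
yaw=-np.arctan2(*(f1-f2)[[0,1]]); 
m=(f1+f2)/2; ex=np.array([np.cos(yaw),np.sin(yaw)]);ey=np.array([-ex[1],ex[0]]); o=m[:2]+.15*ex; print('yaw',np.degrees(yaw),'origin',o)
print('lipat129',atz(t(526,453),.129),'knob@195',atz(t(441,453),.195))
for n,p in dict(hinge=(-.09,.115),post=(-.09,-.124)).items(): print(n,o+p[0]*ex+p[1]*ey)
E
```

```text
ball [0.6114 0.0783 0.223 ] [0.0002 0.0002]
pivot [0.6481 0.0802 0.1814] [0.0002 0.0002]
knobtop [ 0.5355 -0.0604  0.1944] [0.0013 0.0013]
lip [ 0.5384 -0.1173  0.1274] [0.0007 0.0007]
green [0.7203 0.0824 0.1788] [0.0005 0.0005]
[0.48686033 0.16737427 0.02      ] [ 0.50055767 -0.18705398  0.02      ] 0.35469282632881155 -2.2131687013175103
yaw 2.2131687013175103 origin [ 0.64359711 -0.00404724]
lipat129 [ 0.5382154  -0.11627264  0.129     ] knob@195 [ 0.53537525 -0.05911583  0.195     ]
hinge [0.54922324 0.10739141]
post [ 0.55845281 -0.13143031]
```

```bash
python3 -m inch '[20,-40,30,-7,0,45,-70,42,-14,0,65,-100,42,-21,0,90,-135,42,-28,0,110,-165,42,-35,0,135,-200,42,-42,0,155,-235,42,-49,0,180,-270,42,-56,0,200,-300,42,-63,0,220,-330,42,-64,0]' 20
python3 -m inch '[20,-30,0,0,0,40,-65,0,0,0,65,-95,0,0,0,92,-140,0,0,0,92,-140,0,0,0,92,-140,0,0,0]'
python3 - <<'E'
from h import *
s=robot.read_state();print(s['t'],s['tool_pos'],s['orientation'],s['force'],s['q'])
snap('wrist','w1.png')
c=read_camera('wrist');print(c['K'].tolist(),c['mount'].round(4).tolist())
E
```

```text
t: 0.93
tool_pos: [0.4591, 0.2184, 0.2604]
orientation: [-2.18, -2.262, 0.001]
force: [0.6, 0.6, 0.2]
opening: 0.0307
gripper_force: 0.0
t: 1.43
tool_pos: [0.5513, 0.0776, 0.2597]
orientation: [-2.175, -2.266, 0.002]
force: [-0.1, 0.6, 0.0]
opening: 0.0005
gripper_force: 0.0
1.4333 [0.55125068 0.07760395 0.25969238] [-2.17538129 -2.26582649  0.00236402] [-0.09580687  0.55898857  0.00302104] [ 4.81967918e-02  9.11500689e-04  1.54903824e+00 -6.47640662e-04
  1.59310238e+00  7.45844841e-03]
[[330.998723494665, 0.0, 283.4355828519589], [0.0, 330.998723494665, 208.4994795743663], [0.0, 0.0, 1.0]] [[0.0008, -0.966, -0.2586, 0.073], [1.0, 0.0007, 0.0003, 0.0002], [-0.0001, -0.2586, 0.966, -0.1646], [0.0, 0.0, 0.0, 1.0]]
```

View pics/w1.png

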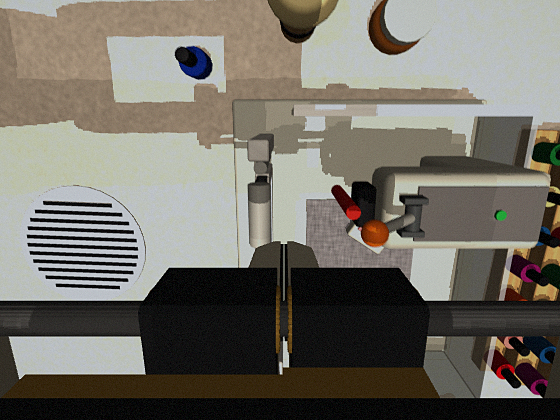

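The wrist view shows the ball at (374,233), the pivot bracket at (412,217) and the barrel axis at column 258. The fingertips are at (284,245).

```bash
cat >> h.py <<'E'
from scipy.spatial.transform import Rotation as Ro
def wray(c,s,uv):
    T=np.eye(4);T[:3,:3]=Ro.from_rotvec(s['orientation']).as_matrix();T[:3,3]=s['tool_pos']
    M=T@(c['mount'] if 'mount' in c else c['E']); return ray(c['K'],np.linalg.inv(M),uv)
E
python3 - <<'E'
from h import *
c=np.load('pics/w1.png.npz');s=robot.read_state()
for uv,z in [((374,233),.223),((412,217),.182),((258,190),.146),((258,240),.146)]: print(atz(wray(c,s,uv),z).round(4))
E
```

```text
[0.6084 0.086  0.223 ]
[0.6483 0.0864 0.182 ]
[0.5277 0.0946 0.146 ]
[0.5288 0.049  0.146 ]
```

```bash
python3 -m inch '[0,0,-40,0,0,0,0,-45,0,0,0,0,-45,0,0,20,0,-45,0,0,30,0,-45,0,0,40,0,-45,0,0,50,1,-45,0,0,60,1,-45,0,0,70,1,-45,0,0,70,1,-45,0,0]'
```

```text
t: 2.37
tool_pos: [0.6272, 0.0834, 0.236]
orientation: [2.157, 2.261, 0.028]
force: [-15.7, -0.3, 69.8]
opening: 0.0007
gripper_force: 30.0
```

```bash
python3 -m inch '[-10,0,30,0,0,-30,0,55,0,0,-70,0,60,0,0,-90,0,60,0,0,-90,0,60,0,0]'
python3 - <<'E'
from h import *
s=robot.read_state();print(s['tool_pos'],s['orientation'],s['force'])
c=snap('wrist','w2.png');d=snap('scene','s2.png')
f=lambda i,k:cv2.resize(i,None,fx=k,fy=k,interpolation=cv2.INTER_CUBIC)
a=f(c['image'][150:290,240:440],2);b=cv2.convertScaleAbs(f(d['image'][190:290,260:360],4),alpha=1.5)
H=np.zeros((400,800,3),np.uint8);H[:280,:400]=a;H[:400,400:]=b;cv2.imwrite('pics/c2.png',H)
E
```

```text
t: 2.78
tool_pos: [0.5282, 0.083, 0.2794]
orientation: [2.167, 2.272, 0.004]
force: [-0.8, -0.2, 0.1]
opening: 0.0004
gripper_force: 0.0
[0.52823265 0.0829845  0.27936225] [2.16713013 2.27164338 0.00418126] [-0.76942444 -0.24271538  0.06885647]
```

View pics/c2.png

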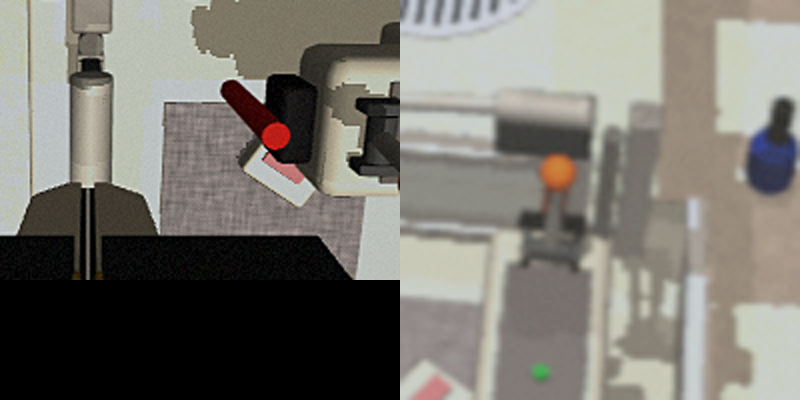

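```bash
python3 - <<'E'
from h import *
S=np.load('pics/s2.png.npz');o,d=ray(S['K'],S['E'],(299.3,232.9))
for z in np.arange(.215,.241,.003): print(z.round(3),atz((o,d),z).round(4), np.hypot(atz((o,d),z)[0]-.648,z-.182).round(4))
E
```

```text
0.215 [0.6257 0.079  0.215 ] 0.0398
0.218 [0.628 0.079 0.218] 0.0412
0.221 [0.6303 0.0791 0.221 ] 0.0428
0.224 [0.6326 0.0792 0.224 ] 0.0447
0.227 [0.6348 0.0792 0.227 ] 0.0469
0.23 [0.6371 0.0793 0.23  ] 0.0492
0.233 [0.6394 0.0794 0.233 ] 0.0517
0.236 [0.6417 0.0795 0.236 ] 0.0544
0.239 [0.6439 0.0795 0.239 ] 0.0571
```

```bash
python3 -m inch '[30,-2,0,0,0,60,-2,-20,0,0,60,-2,-45,0,0,60,-2,-46,0,0,75,-2,-46,0,0,90,-2,-46,0,0,98,-2,-46,0,0,104,-2,-46,0,0,110,-2,-46,0,0,110,-2,-46,0,0]'
```

```text
t: 3.72
tool_pos: [0.6412, 0.0797, 0.2302]
orientation: [2.17, 2.271, 0.001]
force: [-0.5, 0.5, 0.8]
opening: 0.0006
gripper_force: 0.0
```

```bash
python3 -m inch '[3,0,0,0,0,6,0,0,0,0,9,0,0,0,0,9,0,0,0,0,9,0,0,0,0]'; python3 -m inch '[3,0,0,0,0,6,0,0,0,0,6,0,0,0,0]'; python3 -m inch '[3,0,0,0,0,5,0,0,0,0,5,0,0,0,0]'
```

```text
t: 4.13
tool_pos: [0.6479, 0.0795, 0.2294]
orientation: [-2.169, -2.269, 0.004]
force: [-9.4, -0.3, 3.8]
opening: 0.0004
gripper_force: 4.6
t: 4.38
tool_pos: [0.6489, 0.0796, 0.229]
orientation: [-2.163, -2.263, 0.018]
force: [-36.8, -2.1, 15.2]
opening: 0.0007
gripper_force: 19.2
t: 4.63
tool_pos: [0.6495, 0.0797, 0.2287]
orientation: [-2.157, -2.259, 0.029]
force: [-59.8, -2.8, 24.8]
opening: 0.0005
gripper_force: 31.4
```

```bash
python3 -m inch '[-20,0,0,0,0,-40,0,30,0,0,-60,-20,60,0,0,-80,-55,60,0,30,-100,-90,60,0,50,-115,-125,60,0,50,-126,-160,60,0,50,-126,-200,60,0,50,-126,-210,60,0,50,-126,-210,60,0,50]'; python3 -m inch '[0,0,0,0,50,0,0,0,0,50]'
python3 - <<'E'
from h import *
s=robot.read_state();print(s['tool_pos'],s['orientation'],s['force'])
c=snap('wrist','w3.png');d=snap('scene','s3.png')
np.savez('pics/st3.npz',**{k:s[k] for k in('tool_pos','orientation')})
f=lambda i,k:cv2.resize(i,None,fx=k,fy=k,interpolation=cv2.INTER_CUBIC)
b=cv2.convertScaleAbs(f(d['image'][185:290,200:360],2.25),alpha=1.5)
H=np.zeros((600,560,3),np.uint8);H[:360]=c['image'][:360];H[364:364+b.shape[0],:b.shape[1]]=b;cv2.imwrite('pics/c3.png',H)
E
```

```text
t: 5.47
tool_pos: [0.5341, -0.1334, 0.2898]
orientation: [2.175, 2.266, -0.001]
force: [0.4, -0.0, -0.6]
opening: 0.0423
gripper_force: 0.0
t: 5.63
tool_pos: [0.5347, -0.1295, 0.2896]
orientation: [-2.17, -2.271, -0.001]
force: [-0.1, -0.3, 1.2]
opening: 0.0462
gripper_force: 0.0
[ 0.53468745 -0.12947183  0.28962245] [-2.17012465e+00 -2.27111040e+00 -6.75795045e-04] [-0.07851568 -0.34423774  1.21046893]
```

View pics/c3.png

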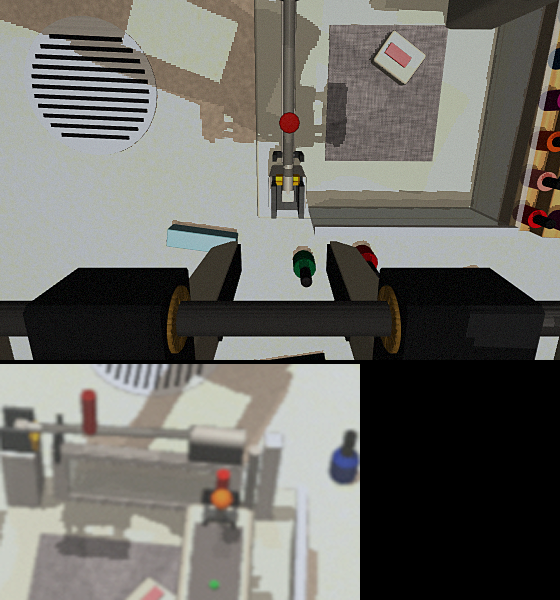

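The wrist view shows the knob top at (289.5,122), the lip at (288,181) and the bolt's end at (288,190). In the scene crop the lever now leans back, with the ball at (298.7,244.6) in full-image pixels.

```bash
python3 - <<'E'
from h import *
c=np.load('pics/w3.png.npz');s=np.load('pics/st3.npz')
S=np.load('pics/s0.png.npz');a=ray(S['K'],S['E'],(165+297/4-.4,185+53/4-.4));r=wray(c,s,(289.5,122))
T=np.load('pics/t0.png.npz');b=ray(T['K'],T['E'],(215+441/4-.4,100+453/4-.4))
print('knob',tri([a,r]),tri([a,b,r]),atz(r,.195))
print('lip',atz(wray(c,s,(288,179)),.129),'barrel far',atz(wray(c,s,(289,10)),.146))
S3=ray(S['K'],S['E'],(298.5,244.4))
for z in (.228,.231,.234,.237): print(z,atz(S3,z).round(4),np.hypot(atz(S3,z)[0]-.648,z-.182))
E
```

```text
knob (array([ 0.53659338, -0.05960179,  0.19616733]), [np.float64(0.0018136489582261071), np.float64(0.0018136489582260896)]) (array([ 0.53597551, -0.05947688,  0.19534928]), [np.float64(0.0020706174383724016), np.float64(0.0007326655004469185), np.float64(0.0016678757767359359)]) [ 0.5362449  -0.05783147  0.195     ]
lip [ 0.53874817 -0.11291578  0.129     ] barrel far [0.53213066 0.03184123 0.146     ]
0.228 [0.6637 0.0807 0.228 ] 0.04860819869343911
0.231 [0.6659 0.0808 0.231 ] 0.05216090674866817
0.234 [0.6681 0.0808 0.234 ] 0.0557333850990371
0.237 [0.6702 0.0809 0.237 ] 0.059322062046794924
```

```bash
python3 -m inch '[1,35,0,0,50,1,70,0,0,50,1,70,0,0,50,1,70,-40,0,50,1,70,-75,0,50,1,70,-100,0,50,1,70,-120,0,50,1,70,-129,0,50,1,70,-129,0,50,1,70,-129,0,50]' 25; python3 -m inch '[0,0,0,0,0,0,0,0,0,0,0,0,0,0,0,0,0,0,0,0,0,0,0,0,0,0,0,0,0,0]' 25
```

```text
t: 6.57
tool_pos: [0.5357, -0.06, 0.1613]
orientation: [2.17, 2.272, 0.0]
force: [0.4, 0.1, 0.0]
opening: 0.0467
gripper_force: 0.0
t: 7.07
tool_pos: [0.5357, -0.0606, 0.1611]
orientation: [2.171, 2.27, 0.0]
force: [0.8, -1.0, 1.1]
opening: 0.0154
gripper_force: 25.0
```

```bash
python3 -m inch '[0,1,4,0,0,0,2,8,0,0,0,4,12,0,0,0,5,15,0,0,0,5,15,0,0]'; python3 -m inch '[0,6,0,0,0,-1,12,0,0,0,-1,18,0,0,0,-1,24,0,0,0,-1,24,0,0,0]'; python3 - <<'E'
from h import *
snap('scene','s4.png')
E
```

```text
t: 7.48
tool_pos: [0.5355, -0.055, 0.1762]
orientation: [2.17, 2.271, 0.0]
force: [0.1, 1.1, -4.4]
opening: 0.0155
gripper_force: 25.0
t: 7.9
tool_pos: [0.5344, -0.03, 0.1756]
orientation: [-2.169, -2.272, -0.001]
force: [0.1, 0.3, -3.1]
opening: 0.0157
gripper_force: 25.0
```

```bash
python3 -m inch '[0,6,0,0,0,-1,12,0,0,0,-1,17,0,0,0,-1,20,0,0,0,-1,20,0,0,0]'; python3 -m inch '[0,2,0,0,0,0,4,0,0,0,0,6,0,0,0,0,6,0,0,0]'
```

```text
t: 8.37
tool_pos: [0.5335, -0.0105, 0.1756]
orientation: [-2.17, -2.271, -0.001]
force: [-0.4, 0.8, -2.5]
opening: 0.0153
gripper_force: 25.0
t: 8.7
tool_pos: [0.534, -0.0079, 0.1767]
orientation: [2.169, 2.267, -0.004]
force: [-1.5, -11.5, 1.4]
opening: 0.0154
gripper_force: 25.0
```

```bash
python3 -m inch '[0,-3,0,0,0,-6,-3,0,-3,0,-12,-3,0,-6,0,-17,-2,0,-9,0,-23,-2,0,-11,0,-29,-1,0,-14,0,-34,1,0,-17,0,-34,1,0,-17,0,-34,1,0,-17,0]'
python3 - <<'E'
from h import *
d=snap('scene','s5.png');e=snap('top','t5.png');c=snap('wrist','w5.png')
s=robot.read_state();np.savez('pics/st5.npz',**{k:s[k] for k in('tool_pos','orientation')})
f=lambda i,k:cv2.convertScaleAbs(cv2.resize(i,None,fx=k,fy=k,interpolation=cv2.INTER_CUBIC),alpha=1.5)
H=np.zeros((600,800,3),np.uint8);H[:300,:400]=f(e['image'][170:245,220:320+0],4)[:300] if 0 else f(e['image'][160:260,220:353],3)[:300,:400] if 0 else 0
a=f(d['image'][180:280,190:340],4)
b=f(c['image'][:200],1.25)[:200]
H[:400,:600]=a
H[400:,:560]=c['image'][:200]
cv2.imwrite('pics/c5.png',H)
E
```

```text
t: 9.45
tool_pos: [0.4998, -0.0048, 0.1759]
orientation: [2.481, 1.926, 0.001]
force: [0.8, -3.4, -3.2]
opening: 0.0156
gripper_force: 25.0
```

View pics/c5.png

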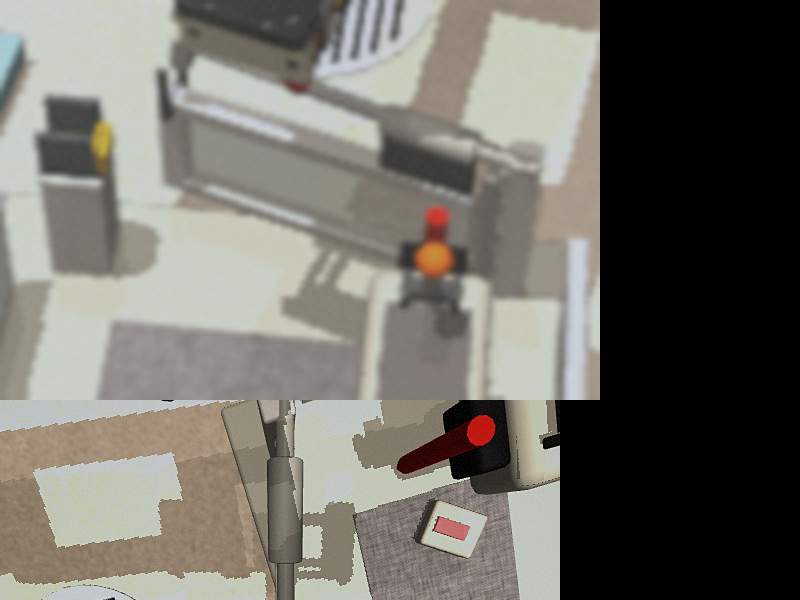

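The gate stands open, the lever leans back and the sample block has not moved. The free edge's top corner is at about (178,95) in the crop, or (234.5,203.7) in full-image pixels. I'll check the angle.

```bash
python3 - <<'E'
from h import *
S=np.load('pics/s5.png.npz');E=ray(S['K'],S['E'],(190+178/4-.4,180+95/4-.4));e=atz(E,.108)
print('edge',e, 'dist from closed',np.hypot(e[0]-.5385,e[1]+.100), 'ang',np.arctan2(.529-e[0],.107-e[1])+.046)
c=np.load('pics/w5.png.npz');s=np.load('pics/st5.npz')
p=[atz(wray(c,s,uv),.146) for uv in((285,60),(285.5,160))];d=p[0]-p[1];print(p,'barrel ang',np.arctan2(d[0],d[1])+.046)
E
```

```text
edge [ 0.48123864 -0.08560255  0.108     ] dist from closed 0.059043624740121814 ang 0.28907549463678944
[array([0.52635608, 0.09616165, 0.146     ]), array([0.51333966, 0.04368797, 0.146     ])] barrel ang 0.28914843245270516
```

```bash
python3 -m inch '[-1,0,0,0,0,-1,0,0,0,0,-1,0,0,0,0]'; python3 -c "
from plant import job; print(job.close_job())"
```

```text
t: 9.85
tool_pos: [0.4987, -0.0045, 0.1757]
orientation: [2.482, 1.925, 0.0]
force: [2.6, -2.8, -1.0]
opening: 0.0154
gripper_force: 25.0
the job is handed in; nothing more can be done
None
```

I handed the job in at 9.85 s: the pen lever is fully back, the bolt is drawn to its stop, and the gripper is holding the gate open with its free edge about 6 cm from closed. My first push on the lever jammed briefly, pressing down with about 70 N at the wrist and over the ball, but the second push took it to its stop. The sample block stayed put; I did not check the bottles, jar, brush and buffer in a final picture, though no move came near them.

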